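Fan damp spare tiles along the drip tray

TASK

The four spare clay tiles were put away damp in one stack in the dark steel drip tray, with the polish tin standing on them. First stand the tin upright on the half brick; then push the tiles out into an overlapping row along the tray towards its empty end, in the order they lie and squared up with the tray, so that each one lies flat on the one below and sticks out about 2 cm past it. Leave the other things where they are.

Things in the scene. Friction and masses are not known exactly. Their poses are not given: they have to be found in the camera images.
- tray: shallow open dark steel drip tray, fixed, 280 x 96 mm outside, 16 mm high, walls and floor 5 mm thick (inside 270 x 86 mm, inner floor 5 mm above the cement). Origin: centre of its underside, on the cement. Its x axis runs along its length from the end where the stack lies towards the empty end; y across; z up
- tile1: terracotta tile, 110 (x) x 70 (y) x 10 mm thick (z), about 170 g, rounded edges; the lowest of the stack of four (identical tiles, lying one on another, long side along the tray, x axis towards the tray's empty end). Origin: centre of its underside
- tile2: terracotta tile, 110 (x) x 70 (y) x 10 mm thick (z), about 170 g, rounded edges; second from below of the stack of four (identical tiles, lying one on another, long side along the tray, x axis towards the tray's empty end). Origin: centre of its underside
- tile3: terracotta tile, 110 (x) x 70 (y) x 10 mm thick (z), about 170 g, rounded edges; third from below of the stack of four (identical tiles, lying one on another, long side along the tray, x axis towards the tray's empty end). Origin: centre of its underside
- tile4: terracotta tile, 110 (x) x 70 (y) x 10 mm thick (z), about 170 g, rounded edges; the top one of the stack of four (identical tiles, lying one on another, long side along the tray, x axis towards the tray's empty end). Origin: centre of its underside
- tin: closed white round polish tin with a twist cap, 54 mm diameter (body and cap alike), 48 mm high, about 150 g; stands on the top tile at the start. Origin: centre of its underside; z up
- brick: half clay brick lying fixed on the cement, 115 (x) x 105 (y) mm, flat top 65 mm above the cement; stands left or right of the tray. Origin: centre of its underside
- tub: bystander: fixed closed grey plastic tub with a white lid, 126 x 96 x 57 mm high; stands on the other side of the tray from the brick. Origin: centre of its underside
- brush: bystander: loose wooden scrubbing brush, bristles down, 160 (x) x 50 x 42 mm high, beyond the tray. Origin: centre of its underside
- tee: bystander: loose grey PVC pipe tee, 100 x 75 x 40 mm, lying beyond and right of the tray. Origin: on the cement under its run's centre
- wrench: bystander: loose steel wrench lying on the cement on the robot's side of the tray. Origin: under its middle, on the cement
- square_tile: bystander: loose square terracotta tile 70 x 70 x 8 mm lying on the cement on the robot's side of the tray, not one of the four. Origin: centre of its underside
There are look-alikes about, which are no part of the job. Leave any red or turquoise look-alike of the tile2 alone.

How it is judged (in metres and radians):
On the way, in this order (a step that is already met when the one before it is completed fails the run):
1. the tin stands upright on the half brick, let go (x of tin in the frame of brick between -0.04 and 0.04 m and y of tin in the frame of brick between -0.04 and 0.04 m and z of tin in the frame of brick between 0.06 and 0.07 m and angle between tin's own z axis and vertical below 0.1 rad and contact force between the fingers and tin below 0.05 N and linear speed of tin below 0.02 m/s), for 0.2 s.
2. the tiles are fanned out (z of tile1 in the frame of tray between 0.002 and 0.008 m and y of tile1 in the frame of tray between -0.016 and 0.016 m and x of tile4 in the frame of tray below 0.08 m and angle between each of tile1, tile2, tile3, tile4's own z axis and vertical below 0.1 rad and angle between the x axis of each of tile1, tile2, tile3, tile4 and the x axis of tray, either way round below 0.15 rad and linear speed of each of tile1, tile2, tile3, tile4 below 0.02 m/s and x of tile2 in the frame of tile1 between 0.012 and 0.028 m and y of tile2 in the frame of tile1 between -0.01 and 0.01 m and z of tile2 in the frame of tile1 between 0.007 and 0.013 m and x of tile3 in the frame of tile2 between 0.012 and 0.028 m and y of tile3 in the frame of tile2 between -0.01 and 0.01 m and z of tile3 in the frame of tile2 between 0.007 and 0.013 m and x of tile4 in the frame of tile3 between 0.012 and 0.028 m and y of tile4 in the frame of tile3 between -0.01 and 0.01 m and z of tile4 in the frame of tile3 between 0.007 and 0.013 m), for 0.2 s.
At the end, for the whole second after the job is handed in: Tin upright and at rest on the half brick (centre within 40 mm of its centre). Lowest tile flat in the tray within 16 mm of its centre line; each next one flat on the one below, 12 to 28 mm further to the empty end, within 10 mm sideways; all within 0.15 rad of the tray, top tile short of its end (all of step 1 and all of step 2); the robot touches nothing.
It fails at once if a loose bystander (brush, tee, wrench, square tile) is shifted by more than 30 mm (distance of any of brush, tee, wrench, square_tile from where it was at the start of the episode above 0.03 m).
It also fails if it takes over 72 s, if anything falls off the work surface, if the arm or the gripper's body presses on something with over 40 N, if the wrist force passes 120 N, or if a joint passes its speed limit or range.

ROBOT

A 6-joint arm with a two-finger parallel gripper is mounted at the origin on the work surface. World frame = base frame: x ahead of the robot, y to its left, z up, the work surface at z = 0. Lengths are in mm, angles in rad, forces in N, time in s.
With the tool pointing down it reaches from about 275 to 850 mm from the base axis. Payload 5.2 kg.
Tool frame: the origin (TCP) lies at the centre of the arm's flange, where the gripper is bolted on; the fingertips stand 173 mm ahead of it and the grasp point (between the pads) lies 155 mm ahead of it; z points along the fingers, y is the line along which they close (so a half turn about z gives the same grasp; the last joint's range is limited). The gripper opens to 85 mm and grips with 20 to 120 N. Pads are 22 mm wide; open, the fingers measure 114 mm over their backs; the gripper's body (76 mm by 85 mm) begins 54 mm behind the grasp point. The pads swing forward as they close: fully open they stand 13 mm farther back than shut.
Start: joints at [0.953, 0.259, 1.535, -0, 1.348, -0.203], TCP at [221.634, 503.373, 404.71] pointing down, gripper open.
Joint ranges: [-3.14, 3.14], [-0.91, 2.08], [0.19, 2.58], [-1.22, 4.36], [0.22, 2.71], [-3.12, 3.12]. Speed limits (rad/s): [2.57, 2.57, 3.14, 3.14, 3.14, 3.14].

INTERFACE

Orientations are given as a 3x3 rotation matrix whose columns are the frame's x, y, z axes.
In Python, from bench import sense, get_image, camera_model, finish_job gives the robot as it stands. The module is installed in compiled form; this text tells all that it offers.
- The arm moves only by the tool drive_tool, never from a script. Its argument "moves" is a list of rows, each a list of 6 numbers: the shift along the tool's x, y, z as a fraction of full scale, then the turn, a rotation vector about the tool's x, y, z as a fraction of full scale. In form: [[dx, dy, dz, rx, ry, rz], ...]. A call has exactly 8 rows; each row shifts and turns the commanded pose from where the row before left it, along the tool's axes as they then stand; what a row does not reach is not made up. Full scale, the value 1, is 0.04 m for a shift and 6 degrees for a turn. A row lasts 1/12 s, in which the tool goes at most 41.7 mm and 7.16 degrees, less where a joint would pass 70% of its speed; a pose out of reach is approached as far as the arm can. A call with a number of a shift or a turn outside -1 to 1 is refused whole. A call with a gripper value outside its range is refused whole. "fingers" is the closure, from 0 (fully open) to 1 (shut), set as the call begins (left out, the last holds). The fingers move at their own pace and stop on an object; "squeeze" is the grip in N (left out, the last holds). Time passes only in rows, so rows that do not move let the fingers close, or fill a call up. It gives the time, the measured TCP pose, the force, the opening and the grip force at its end, in the units of the state.
- sense(): the state, without advancing time (a new reading comes with each control period).
- get_image(name): name is "scene" or "top" or "wrist"; returns the picture (384x512x3 uint8, red, green, blue); there is no depth.
- camera_model(name): a dict with "intrinsics" (3x3 intrinsics, pixels), "pose" (4x4, takes a point from camera to world coordinates); the wrist camera has in their place "T_tool_cam" (4x4, takes a point from camera to tool coordinates, whose origin is the TCP and whose axes are the flange's). Camera axes: x right, y up, looking along -z (the intrinsics and any distortion apply to the point x, -y, -z); pixel columns grow to the right and rows downward; lengths in mm; the calibration is good to about 2 mm. A picture is of the moment at which its call begins: read the wrist's pose just before it. camera_model takes no time and is no camera call.
- finish_job(): hands the job in; it is judged then, once.
The state is a dict: "clock": time; "joint_positions": joint angles; "qd": joint speeds; "effort": joint torques, N m; "eef_pos": TCP position; "ee_rot": TCP orientation; "contact_force": force on the tool from outside, world axes, zero at the start; "torque": the same for the moment, N m; "gripper_width": opening from 0.0 (shut) to 1.0 (fully open); "grip_force": force on a finger pad.
Only numpy, scipy, OpenCV 4.12 (cv2) and the standard library are available. Lean on these libraries where they do the work, as an engineer would, in place of code of your own. Each camera call takes 0.05 s, during which the arm holds its last target. There are 200 camera calls.

## Working session

There is one attempt and no reset: what is moved stays moved. The work goes in short steps, Python scripts to look and compute and a tool call to move; the robot and the scene stay as the last step left them, time stands still between calls to the robot, and variables do not carry over. Pictures are saved under pics/ and viewed, at most 10 in all, crops included, and the job is handed in when it is done.

Besides the shell and the picture viewer there is one more tool, called after "Request:" as name(argument=value, ...), one argument or row to a line, values as JSON. drive_tool: Moves the arm, as the interface text tells. Its arguments: {"type":"object","properties":{"moves":{"type":"array"},"fingers":{"type":"number"},"squeeze":{"type":"number"}},"required":["moves"]}

```bash
mkdir -p pics; ls; python3 - <<'E'
from bench import *
import cv2,numpy as np
for n in("scene","top"):
    im=get_image(n); cv2.imwrite(f"pics/{n}0.png",im[:,:,::-1]); m=camera_model(n); print(n,m["intrinsics"],np.round(m["pose"],3).tolist(), [k for k in m])
print(camera_model("wrist")); s=sense(); print(s)
a=cv2.imread("pics/scene0.png");b=cv2.imread("pics/top0.png")
cv2.imwrite("pics/top0b.png",cv2.resize(b,(800,600),interpolation=cv2.INTER_CUBIC))
E
```

```text
pics
scene [[353.42178813   0.         257.01261864]
 [  0.         353.42178813 198.36123634]
 [  0.           0.           1.        ]] [[0.586, -0.464, 0.664, 1046.696], [0.811, 0.347, -0.472, -387.992], [-0.012, 0.815, 0.58, 542.554], [0.0, 0.0, 0.0, 1.0]] ['intrinsics', 'pose']
top [[430.509164     0.         257.41060533]
 [  0.         430.509164   194.32450037]
 [  0.           0.           1.        ]] [[-0.004, 0.982, -0.189, 274.527], [-1.0, -0.005, -0.004, 15.749], [-0.005, 0.189, 0.982, 1330.857], [0.0, 0.0, 0.0, 1.0]] ['intrinsics', 'pose']
{'intrinsics': array([[278.42927014,   0.        , 255.84945603],
       [  0.        , 278.42927014, 193.46203834],
       [  0.        ,   0.        ,   1.        ]]), 'T_tool_cam': array([[-1.36960332e-04,  9.62417176e-01,  2.71575332e-01,
         6.83542627e+01],
       [ 9.99999840e-01,  2.80749615e-04, -4.90611355e-04,
        -3.57052106e-01],
       [-5.48417465e-04,  2.71575222e-01, -9.62417060e-01,
         3.00841271e+01],
       [ 0.00000000e+00,  0.00000000e+00,  0.00000000e+00,
         1.00000000e+00]])}
{'clock': 0.1, 'joint_positions': array([ 9.53233729e-01,  2.59287336e-01,  1.53595251e+00, -2.24716134e-05,
        1.34803693e+00, -2.02782496e-01]), 'qd': array([-0.00086051, -0.0006093 , -0.00167348, -0.00139909,  0.00114214,
        0.00028552]), 'effort': array([ 3.75744828e-03, -4.46965063e+01, -2.91247898e+01, -4.14780770e-04,
        6.34749871e-03, -2.65596577e-05]), 'eef_pos': array([221.50479791, 503.21619988, 403.95681499]), 'ee_rot': array([[-9.15206815e-01,  4.02983337e-01, -9.57322012e-04],
       [ 4.02984349e-01,  9.15205821e-01, -1.38574221e-03],
       [ 3.17715657e-04, -1.65402650e-03, -9.99998582e-01]]), 'contact_force': array([ 0.47294303, -0.20427932,  1.09283204]), 'torque': array([ 0.0059382 , -0.06531232,  0.00364981]), 'grip_force': 0.0, 'gripper_width': 0.9975288874935172}
```

View pics/top0b.png

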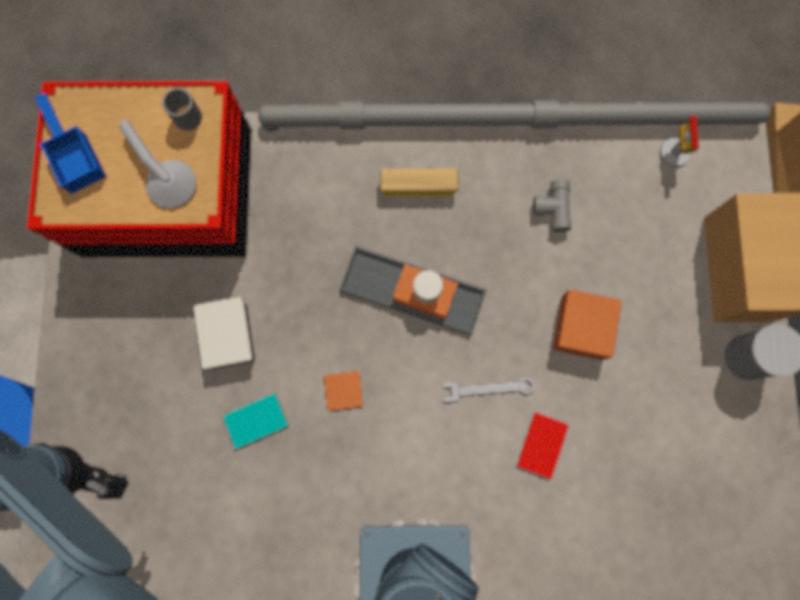

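View pics/scene0.png

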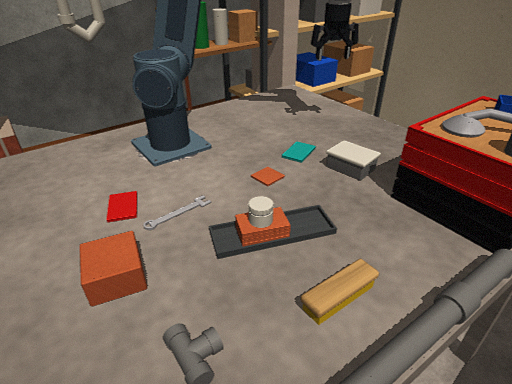

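The top view (scaled by 1.5625) shows the tray from (342,270) to (484,315). The stack and tin are near (427,288), the brick is at (590,325) and the tray's empty end is upper left. The scene view agrees. Next I'll turn these into positions.

```bash
cat > h.py <<'E'
from bench import *
import cv2,numpy as np
def ray(name,uv,z,T=None):
    m=camera_model(name);K=m["intrinsics"];T=m["pose"] if T is None else T
    uv=np.atleast_2d(uv).astype(float)
    d=np.c_[(uv[:,0]-K[0,2])/K[0,0],-(uv[:,1]-K[1,2])/K[1,1],-np.ones(len(uv))]@T[:3,:3].T
    return T[:3,3]+d*((z-T[2,3])/d[:,2])[:,None]
def proj(name,P,T=None):
    m=camera_model(name);K=m["intrinsics"];T=m["pose"] if T is None else T
    p=(np.atleast_2d(P)-T[:3,3])@T[:3,:3]
    return np.c_[K[0,2]-K[0,0]*p[:,0]/p[:,2],K[1,2]+K[1,1]*p[:,1]/p[:,2]]
def wristT():
    s=sense();T=np.eye(4);T[:3,:3]=s["ee_rot"];T[:3,3]=s["eef_pos"];return T@camera_model("wrist")["T_tool_cam"]
def goto(P,yaw=None):
    "delta (units) in tool axes and yaw turn; yaw=world angle of tool x"
    s=sense();R=s["ee_rot"];d=R.T@(np.array(P)-s["eef_pos"])
    print("pos",np.round(s["eef_pos"],1),"tool delta mm",np.round(d,1),"units",np.round(d/40,3))
    a=np.degrees(np.arctan2(R[1,0],R[0,0]));print("toolx yaw",a)
    if yaw is not None:
        # rotation about tool z (down): positive turn lowers world yaw
        t=a-yaw; t=(t+180)%360-180; print("turn about tool z deg",t,"units",t/6)
    print("tilt",np.round(R[:,2],4))
E
python3 - <<'E'
from h import *
im=cv2.imread("pics/top0.png");hsv=cv2.cvtColor(im,cv2.COLOR_BGR2HSV)
s=1/1.5625
def mask(lo,hi,box):
    m=cv2.inRange(hsv,lo,hi);k=np.zeros_like(m);x0,y0,x1,y1=[int(v*s) for v in box];k[y0:y1,x0:x1]=m[y0:y1,x0:x1];return k
def rect(m,z):
    pts=np.argwhere(m)[:,::-1]; w=ray("top",pts,z)[:,:2].astype(np.float32);r=cv2.minAreaRect(w);print(z,r,len(pts));return r
o=mask((2,130,80),(16,255,255),(380,250,470,330)); rect(o,45)
b=mask((2,130,80),(16,255,255),(540,280,630,370)); rect(b,65)
w=mask((0,0,150),(180,90,255),(405,265,450,310)); c=np.argwhere(w)[:,::-1]; rect(w,93); print("tin px",c.mean(0))
d=mask((0,0,0),(180,90,75),(330,240,495,345)); d=cv2.morphologyEx(d,cv2.MORPH_OPEN,np.ones((3,3)));rect(d,16);rect(d|o,10)
cv2.imwrite("pics/m.png",d)
print(proj("top",[[412,100,45]]))
E
```

```text
45 ((545.770751953125, -22.019439697265625), (111.61788940429688, 77.12043762207031), 70.32376098632812) 558
65 ((476.59375, -330.35455322265625), (111.44577026367188, 120.31962585449219), 77.56980895996094) 1467
93 ((555.3712158203125, -28.69342041015625), (76.970947265625, 66.43212127685547), 89.7143325805664) 367
tin px [275.01907357 179.22070845]
16 ((541.6881103515625, -29.267005920410156), (186.34573364257812, 94.34846496582031), 70.77177429199219) 195
10 ((542.9072265625, -29.472434997558594), (187.196044921875, 94.7790298461914), 70.77177429199219) 753
[[231.07675173 230.42223318]]
```

```bash
python3 - <<'E'
from h import *
goto([546,-22,350],70.5)
R=sense()["ee_rot"]
E
```

```text
pos [221.5 503.2 404. ] tool delta mm [-508.7 -349.8   54.4] units [-12.716  -8.746   1.359]
toolx yaw 156.2351211415431
turn about tool z deg 85.73512114154312 units 14.289186856923854
tilt [-0.001  -0.0014 -1.    ]
```

Request:
drive_tool(
  moves=[
    [-0.8,-0.55,0.08,0,0,0],
    [-0.8,-0.55,0.08,0,0,0],
    [-0.8,-0.55,0.08,0,0,0],
    [-0.8,-0.55,0.08,0,0,0],
    [-0.8,-0.55,0.08,0,0,0],
    [-0.8,-0.55,0.08,0,0,0],
    [-0.8,-0.55,0.08,0,0,0],
    [-0.8,-0.55,0.08,0,0,0],
  ],
)

```text
clock: 0.77
eef_pos: [385.4, 237.4, 378.8]
ee_rot: [[-0.915, 0.403, -0.0], [0.403, 0.915, -0.0], [0.0, -0.0, -1.0]]
contact_force: [1.5, 0.4, 0.2]
gripper_width: 1.001
grip_force: 0.0
```

Request:
drive_tool(
  moves=[
    [-0.8,-0.55,0.08,0,0,0],
    [-0.8,-0.55,0.08,0,0,0],
    [-0.8,-0.55,0.08,0,0,0],
    [-0.8,-0.55,0.08,0,0,0],
    [-0.8,-0.55,0.08,0,0,0],
    [-0.8,-0.55,0.08,0,0,0],
    [-0.8,-0.55,0.08,0,0,0],
    [-0.8,-0.55,0.08,0,0,0],
  ],
)

```text
clock: 1.43
eef_pos: [548.9, -27.0, 353.0]
ee_rot: [[-0.915, 0.403, -0.001], [0.403, 0.915, 0.0], [0.001, -0.0, -1.0]]
contact_force: [1.5, 1.1, 0.3]
gripper_width: 1.0
grip_force: 0.0
```

Request:
drive_tool(
  moves=[
    [0,0,0,0,0,0.95],
    [0,0,0,0,0,0.95],
    [0,0,0,0,0,0.95],
    [0,0,0,0,0,0.95],
    [0,0,0,0,0,0.95],
    [0,0,0,0,0,0.95],
    [0,0,0,0,0,0.95],
    [0,0,0,0,0,0.95],
  ],
)

```text
clock: 2.1
eef_pos: [548.2, -25.1, 353.0]
ee_rot: [[-0.348, 0.938, -0.001], [0.938, 0.348, 0.0], [0.001, -0.001, -1.0]]
contact_force: [0.4, -0.1, -0.0]
gripper_width: 1.003
grip_force: 0.0
```

Request:
drive_tool(
  moves=[
    [0,0,0,0,0,0.95],
    [0,0,0,0,0,0.95],
    [0,0,0,0,0,0.95],
    [0,0,0,0,0,0.95],
    [0,0,0,0,0,0.95],
    [0,0,0,0,0,0.95],
    [0,0,0,0,0,0.9],
    [0,0,0,0,0,0],
  ],
)

```text
clock: 2.77
eef_pos: [548.2, -25.1, 353.1]
ee_rot: [[0.328, 0.945, -0.001], [0.945, -0.328, 0.0], [-0.0, -0.001, -1.0]]
contact_force: [0.3, 0.2, -1.1]
gripper_width: 0.997
grip_force: 0.0
```

```bash
python3 - <<'E'
from h import *
goto([546,-22,350],70.5)
T=wristT();np.save("T1.npy",T);cv2.imwrite("pics/w1.png",cv2.resize(get_image("wrist")[:,:,::-1],(768,576)))
E
```

```text
pos [548.2 -25.1 353.1] tool delta mm [ 2.2 -3.1  3.1] units [ 0.055 -0.077  0.077]
toolx yaw 70.84308506094996
turn about tool z deg 0.34308506094996005 units 0.057180843491660006
tilt [-1.e-03  3.e-04 -1.e+00]
```

View pics/w1.png

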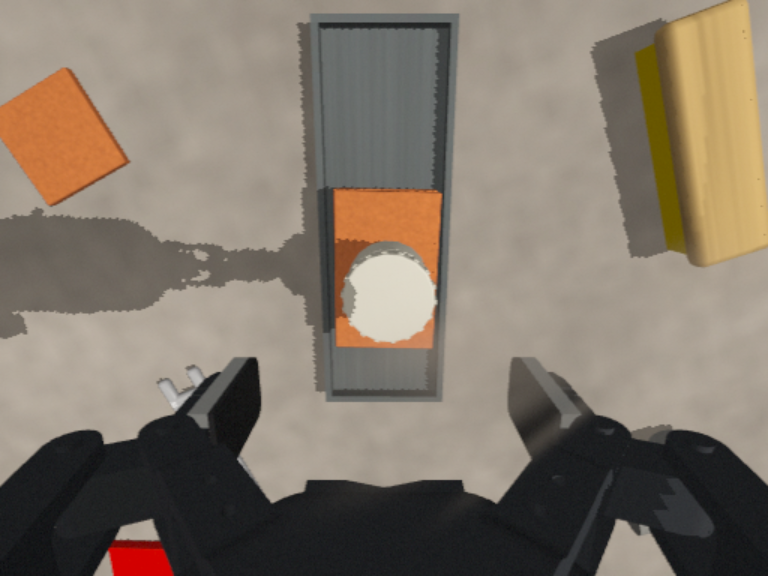

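The wrist view is aligned with the tray. The tin's lid is centred at (390,297). The top tile spans (334,189), (441,190), (433,348) and (336,347). The tray rim corners are (311,15), (459,14), (441,402) and (327,402).

```bash
python3 - <<'E'
from h import *
T=np.load("T1.npy")
f=lambda p,z:ray("wrist",np.array(p,float)/1.5,z,T)
tin=f([[390,297],[343,297],[437,297],[390,342]],93);print("tin",tin[:,:2],(tin[1]+tin[2])/2)
t=f([[334,189],[441,190],[433,348],[336,347]],45);print("tile4",t.mean(0),[np.linalg.norm(t[i]-t[i-1]) for i in range(4)])
y=lambda q:np.degrees(np.arctan2(q[1],q[0]));print(y(t[0]-t[3]),y(t[1]-t[2]))
r=f([[311,15],[459,14],[441,402],[327,402]],16);print("tray",r.mean(0),[np.linalg.norm(r[i]-r[i-1]) for i in range(4)],y(r[0]-r[3]),y(r[1]-r[2]))
c=r.mean(0);a=np.radians((y(r[0]-r[3])+y(r[1]-r[2]))/2);u=np.array([np.cos(a),np.sin(a)]);v=np.array([-u[1],u[0]])
d=(t.mean(0)-c)[:2];print("tile4 in tray",d@u,d@v)
im=cv2.imread("pics/top0.png")
# brick top corners from the mask
hsv=cv2.cvtColor(im,cv2.COLOR_BGR2HSV);m=cv2.inRange(hsv,(2,130,150),(16,255,255));m[:, :358]=0;m[:186]=0;m[230:]=0;m[:,400:]=0
p=np.argwhere(m)[:,::-1];print(cv2.minAreaRect(ray("top",p,65)[:,:2].astype(np.float32)),len(p))
goto([(tin[1]+tin[2])[0]/2,(tin[1]+tin[2])[1]/2,70+155],a*57.2958)
E
```

```text
tin [[551.61973039 -26.70820476]
 [526.09153211 -17.85067202]
 [577.13763305 -35.56216521]
 [542.58216383 -53.05575338]] [551.61458258 -26.70641862  93.        ]
tile4 [550.52380707 -23.19171615  45.        ] [np.float64(110.56657801941306), np.float64(69.287420631171), np.float64(110.65803359248716), np.float64(69.79471386599288)]
69.72501210444223 69.98814007362178
tray [557.26726105  -0.58180828  16.        ] [np.float64(280.2036994638377), np.float64(95.27591881156172), np.float64(280.62148099152483), np.float64(94.19051819863515)] 70.82567422704699 70.60434713288578
tile4 in tray -23.568350740040653 -1.1022471533491391
((480.07080078125, -336.0164794921875), (101.88389587402344, 111.09270477294922), 77.57112121582031) 1261
pos [548.2 -25.1 353.1] tool delta mm [ -0.4   3.8 128.1] units [-0.011  0.096  3.203]
toolx yaw 71.13416274965228
turn about tool z deg 0.41912678453201124 units 0.06985446408866854
tilt [-8.e-04  2.e-04 -1.e+00]
```

Request:
drive_tool(
  moves=[
    [0,0.1,0.4,0,0,0],
    [0,0,0.5,0,0,0],
    [0,0,0.5,0,0,0],
    [0,0,0.5,0,0,0],
    [0,0,0.5,0,0,0],
    [0,0,0.5,0,0,0],
    [0,0,0.3,0,0,0],
    [0,0,0,0,0,0],
  ],
  fingers=0,
)

```text
clock: 3.48
eef_pos: [550.8, -26.1, 222.5]
ee_rot: [[0.322, 0.947, -0.006], [0.947, -0.322, 0.001], [-0.001, -0.006, -1.0]]
contact_force: [-0.4, -0.0, -0.9]
gripper_width: 1.003
grip_force: 0.0
```

Request:
drive_tool(
  moves=[
    [0,0,0,0,0,0],
    [0,0,0,0,0,0],
    [0,0,0,0,0,0],
    [0,0,0,0,0,0],
    [0,0,0,0,0,0],
    [0,0,0,0,0,0],
    [0,0,0,0,0,0],
    [0,0,0,0,0,0],
  ],
  fingers=1,
  squeeze=35,
)

```text
clock: 4.15
eef_pos: [552.6, -26.5, 226.9]
ee_rot: [[0.325, 0.946, 0.002], [0.946, -0.325, -0.001], [0.0, 0.002, -1.0]]
contact_force: [-2.5, 0.6, 6.2]
gripper_width: 0.622
grip_force: 37.5
```

```bash
python3 - <<'E'
from h import *
s=sense();print(s["gripper_width"],s["grip_force"],s["contact_force"])
goto([480,-335,330],70.7)
E
```

```text
0.6215041677588482 37.46789439464919 [-2.48029132  0.5641364   6.20923713]
pos [552.6 -26.5 226.9] tool delta mm [-315.3   31.7 -103.1] units [-7.883  0.794 -2.577]
toolx yaw 71.05589604200121
turn about tool z deg 0.3558960420012056 units 0.059316007000200933
tilt [ 2.3e-03 -6.0e-04 -1.0e+00]
```

Request:
drive_tool(
  moves=[
    [0,0,-0.2,0,0,0],
    [0,0,-0.5,0,0,0],
    [0,0,-0.8,0,0,0],
    [0,0,-0.8,0,0,0],
    [-0.3,0.05,-0.3,0,0,0],
    [-0.6,0.06,0,0,0,0],
    [-0.8,0.08,0,0,0,0],
    [-0.8,0.08,0,0,0,0],
  ],
)

```text
clock: 4.82
eef_pos: [529.5, -124.8, 330.6]
ee_rot: [[0.323, 0.946, 0.001], [0.946, -0.323, -0.001], [-0.0, 0.002, -1.0]]
contact_force: [0.1, -0.5, -1.5]
gripper_width: 0.624
grip_force: 37.3
```

Request:
drive_tool(
  moves=[
    [-0.8,0.08,0,0,0,0],
    [-0.8,0.08,0,0,0,0],
    [-0.8,0.08,0,0,0,0],
    [-0.8,0.08,0,0,0,0],
    [-0.7,0.07,0,0,0,0],
    [-0.5,0.05,0,0,0,0],
    [-0.3,0.03,0,0,0,0],
    [0,0,0,0,0,0],
  ],
)

```text
clock: 5.48
eef_pos: [485.9, -310.6, 329.7]
ee_rot: [[0.328, 0.945, 0.0], [0.945, -0.328, -0.001], [-0.001, 0.0, -1.0]]
contact_force: [0.7, -0.2, -1.6]
gripper_width: 0.621
grip_force: 37.3
```

```bash
python3 - <<'E'
from h import *
s=sense();print(s["gripper_width"],s["grip_force"],s["contact_force"])
T=wristT();np.save("T2.npy",T);im=get_image("wrist")[:,:,::-1].copy()
goto([480,-335,246],70.7)
cv2.imwrite("pics/w2.png",cv2.resize(im,(768,576)))
E
```

```text
0.6211657213973947 37.31696918781381 [ 0.69946729 -0.16262957 -1.61065289]
pos [ 486.2 -309.1  329.6] tool delta mm [-26.6   2.6  83.6] units [-0.664  0.065  2.089]
toolx yaw 70.92412672379615
turn about tool z deg 0.2241267237961324 units 0.03735445396602207
tilt [ 1.e-04  4.e-04 -1.e+00]
```

View pics/w2.png

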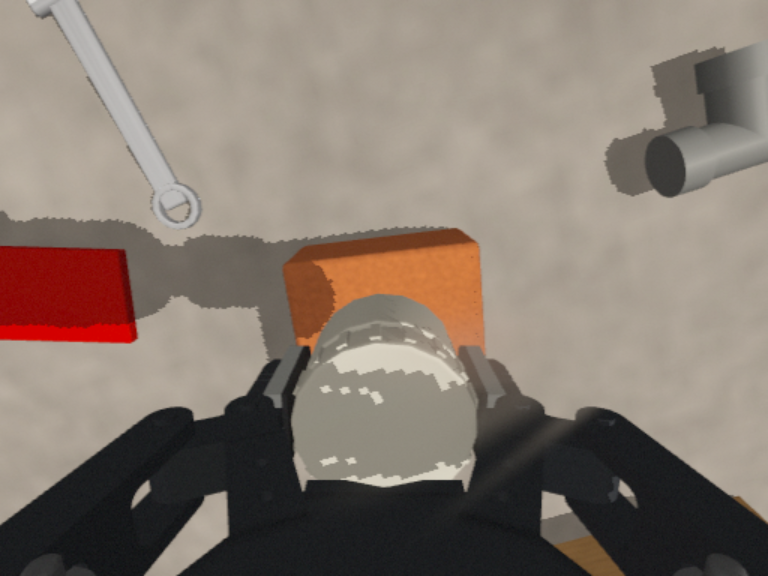

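The tin is upright in the grip. The top face of the brick shows its far edge from (285,266) to (479,244).

```bash
python3 - <<'E'
from h import *
T=np.load("T2.npy");q=ray("wrist",np.array([[285,266],[479,244],[485,345]])/1.5,65,T);e=q[1]-q[0];L=np.linalg.norm(e);n=np.array([e[1],-e[0],0])/L
n=n if n[1]<0 else -n
half=52.5 if L>110 else 57.5
print(q,L,q[:2].mean(0)+n*half)
c=q[:2].mean(0)+n*half
goto([c[0],c[1],248],70.7)
E
```

```text
[[ 438.27105835 -276.58931807   65.        ]
 [ 546.9595875  -300.79966325   65.        ]
 [ 533.80172946 -361.54512872   65.        ]] 111.35231108012678 [ 481.20071366 -339.93858003   65.        ]
pos [ 486.2 -309.1  329.6] tool delta mm [-30.9   5.4  81.5] units [-0.771  0.134  2.039]
toolx yaw 70.92412672379615
turn about tool z deg 0.2241267237961324 units 0.03735445396602207
tilt [ 1.e-04  4.e-04 -1.e+00]
```

Agrees with the top view (about 480,-337). I'll move there and lower.

Request:
drive_tool(
  moves=[
    [-0.4,0.1,0,0,0,0],
    [-0.3,0,0.3,0,0,0],
    [0,0,0.5,0,0,0],
    [0,0,0.5,0,0,0],
    [0,0,0.4,0,0,0],
    [0,0,0.2,0,0,0],
    [0,0,0.05,0,0,0],
    [0,0,0,0,0,0],
  ],
)

```text
clock: 6.2
eef_pos: [481.2, -335.9, 250.8]
ee_rot: [[0.324, 0.946, -0.001], [0.946, -0.324, 0.001], [0.001, -0.001, -1.0]]
contact_force: [0.3, -0.6, -1.5]
gripper_width: 0.624
grip_force: 37.3
```

Request:
drive_tool(
  moves=[
    [0,0,0.04,0,0,0],
    [0,0,0.03,0,0,0],
    [0,0,0,0,0,0],
    [0,0,0,0,0,0],
    [0,0,0,0,0,0],
    [0,0,0,0,0,0],
    [0,0,0,0,0,0],
    [0,0,0,0,0,0],
  ],
)

```text
clock: 6.87
eef_pos: [481.2, -336.2, 248.8]
ee_rot: [[0.325, 0.946, 0.0], [0.946, -0.325, -0.0], [-0.0, 0.0, -1.0]]
contact_force: [-0.2, 0.4, -0.9]
gripper_width: 0.624
grip_force: 37.3
```

Request:
drive_tool(
  moves=[
    [0,0,0.03,0,0,0],
    [0,0,0.02,0,0,0],
    [0,0,0,0,0,0],
    [0,0,0,0,0,0],
    [0,0,0,0,0,0],
    [0,0,0,0,0,0],
    [0,0,0,0,0,0],
    [0,0,0,0,0,0],
  ],
)

```text
clock: 7.53
eef_pos: [481.2, -336.2, 247.0]
ee_rot: [[0.325, 0.946, 0.0], [0.946, -0.325, -0.0], [-0.0, 0.0, -1.0]]
contact_force: [-1.5, 0.9, 3.3]
gripper_width: 0.618
grip_force: 37.7
```

Contact. Release and rise.

Request:
drive_tool(
  moves=[
    [0,0,0,0,0,0],
    [0,0,0,0,0,0],
    [0,0,0,0,0,0],
    [0,0,0,0,0,0],
    [0,0,0,0,0,0],
    [0,0,0,0,0,0],
    [0,0,0,0,0,0],
    [0,0,-0.2,0,0,0],
  ],
  fingers=0,
)

```text
clock: 8.2
eef_pos: [480.7, -335.7, 253.5]
ee_rot: [[0.325, 0.946, -0.002], [0.946, -0.325, 0.002], [0.001, -0.003, -1.0]]
contact_force: [-0.6, 1.1, -0.2]
gripper_width: 0.997
grip_force: 0.0
```

Request:
drive_tool(
  moves=[
    [0,0,-0.5,0,0,0],
    [0,0,-0.8,0,0,0],
    [0,0,-0.8,0,0,0],
    [0,0,-0.3,0,0,0],
    [0,0,0,0,0,0],
    [0,0,0,0,0,0],
    [0,0,0,0,0,0],
    [0,0,0,0,0,0],
  ],
)

```text
clock: 8.87
eef_pos: [480.8, -335.8, 349.1]
ee_rot: [[0.325, 0.946, -0.002], [0.946, -0.325, 0.002], [0.001, -0.003, -1.0]]
contact_force: [-1.0, -0.0, 0.4]
gripper_width: 0.998
grip_force: 0.0
```

```bash
python3 - <<'E'
from h import *
s=sense();print(s["gripper_width"],s["contact_force"])
cv2.imwrite("pics/t3.png",get_image("top")[:,:,::-1][120:280,180:420].repeat(3,0).repeat(3,1))
u=np.array([np.cos(np.radians(70.7)),np.sin(np.radians(70.7))]);c=np.array([557.3,-.6])
v=np.array([-u[1],u[0]])
# tile rear end in tray x
r=-23.6-55; p=c+u*(r-40)+v*-1.1; print(p); goto([p[0],p[1],300],70.7)
E
```

```text
0.9981376676678603 [-1.04760537e+00 -7.43703462e-04  4.13056578e-01]
[ 519.13917407 -112.89835869]
pos [ 480.9 -335.9  349.1] tool delta mm [223.2 -36.1  49.5] units [ 5.58  -0.904  1.237]
toolx yaw 71.03241586785236
turn about tool z deg 0.33241586785237587 units 0.05540264464206265
tilt [-0.0022  0.0023 -1.    ]
```

View pics/t3.png

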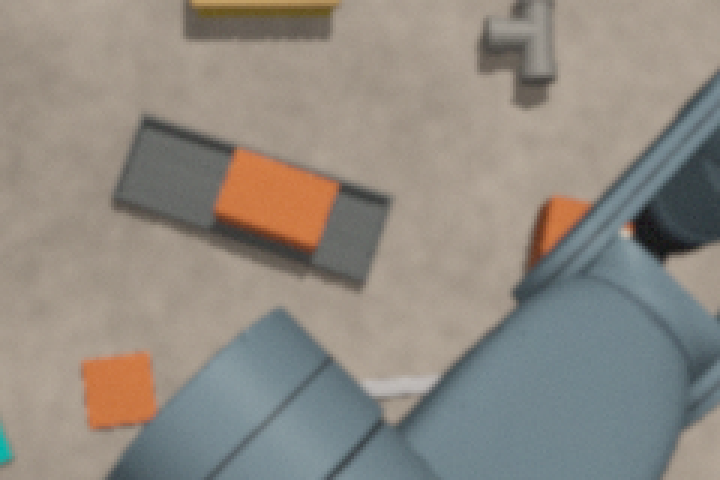

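The brick is partly hidden by the arm, and the stack is unchanged with tile 4 aligned. Next I'll calibrate fingertip height by touching tile 4 with the fingers part closed.

```bash
python3 - <<'E'
from h import *
goto([551,-23,232],70.7)
E
```

```text
pos [ 480.9 -335.9  349.1] tool delta mm [318.5 -35.  117.6] units [ 7.962 -0.876  2.94 ]
toolx yaw 71.03241586785236
turn about tool z deg 0.33241586785237587 units 0.05540264464206265
tilt [-0.0022  0.0023 -1.    ]
```

Request:
drive_tool(
  moves=[
    [0.5,-0.1,0,0,0,0.05],
    [0.8,-0.1,0,0,0,0],
    [0.9,-0.1,0,0,0,0],
    [0.9,-0.1,0,0,0,0],
    [0.9,-0.1,0,0,0,0],
    [0.9,-0.1,0,0,0,0],
    [0.9,-0.1,0,0,0,0],
    [0.9,-0.1,0,0,0,0],
  ],
  fingers=0.6,
)

```text
clock: 9.58
eef_pos: [539.2, -70.8, 349.6]
ee_rot: [[0.33, 0.944, -0.002], [0.944, -0.33, 0.001], [0.0, -0.002, -1.0]]
contact_force: [-0.1, -1.3, 0.3]
gripper_width: 0.401
grip_force: 0.0
```

Request:
drive_tool(
  moves=[
    [0.8,-0.08,0,0,0,0],
    [0.4,0,0.3,0,0,0],
    [0,0,0.6,0,0,0],
    [0,0,0.7,0,0,0],
    [0,0,0.6,0,0,0],
    [0,0,0.4,0,0,0],
    [0,0,0.2,0,0,0],
    [0,0,0,0,0,0],
  ],
)

```text
clock: 10.25
eef_pos: [551.1, -26.0, 236.0]
ee_rot: [[0.33, 0.944, -0.005], [0.944, -0.33, 0.001], [-0.0, -0.006, -1.0]]
contact_force: [-0.9, -1.0, -0.1]
gripper_width: 0.403
grip_force: 0.0
```

```bash
python3 - <<'E'
from h import *
s=sense();print(s["gripper_width"],s["contact_force"])
goto([551,-23,220],70.7)
E
```

```text
0.40257824402331804 [-0.8819246  -0.97067572 -0.08291143]
pos [551.1 -26.  236. ] tool delta mm [ 2.8 -1.  16. ] units [ 0.071 -0.026  0.4  ]
toolx yaw 70.73088841965962
turn about tool z deg 0.030888419659618194 units 0.005148069943269699
tilt [-0.0055  0.0014 -1.    ]
```

Request:
drive_tool(
  moves=[
    [0,0,0.2,0,0,0],
    [0,0,0.15,0,0,0],
    [0,0,0.05,0,0,0],
    [0,0,0,0,0,0],
    [0,0,0,0,0,0],
    [0,0,0,0,0,0],
    [0,0,0,0,0,0],
    [0,0,0,0,0,0],
  ],
)

```text
clock: 10.92
eef_pos: [552.3, -26.3, 223.1]
ee_rot: [[0.33, 0.944, 0.001], [0.944, -0.33, -0.0], [0.0, 0.001, -1.0]]
contact_force: [0.3, 0.9, -0.8]
gripper_width: 0.401
grip_force: 0.0
```

Request:
drive_tool(
  moves=[
    [0,0,0.03,0,0,0],
    [0,0,0.03,0,0,0],
    [0,0,0,0,0,0],
    [0,0,0,0,0,0],
    [0,0,0,0,0,0],
    [0,0,0,0,0,0],
    [0,0,0,0,0,0],
    [0,0,0,0,0,0],
  ],
)

```text
clock: 11.58
eef_pos: [552.2, -26.2, 220.3]
ee_rot: [[0.33, 0.944, 0.0], [0.944, -0.33, -0.0], [-0.0, 0.0, -1.0]]
contact_force: [-0.5, 0.4, -0.5]
gripper_width: 0.404
grip_force: 0.0
```

Request:
drive_tool(
  moves=[
    [0,0,0.04,0,0,0],
    [0,0,0,0,0,0],
    [0,0,0,0,0,0],
    [0,0,0,0,0,0],
    [0,0,0,0,0,0],
    [0,0,0,0,0,0],
    [0,0,0,0,0,0],
    [0,0,0,0,0,0],
  ],
)

```text
clock: 12.25
eef_pos: [552.1, -26.3, 218.7]
ee_rot: [[0.33, 0.944, -0.0], [0.944, -0.33, -0.0], [-0.0, -0.0, -1.0]]
contact_force: [-0.3, -0.7, -0.2]
gripper_width: 0.397
grip_force: 0.0
```

Request:
drive_tool(
  moves=[
    [0,0,0.04,0,0,0],
    [0,0,0,0,0,0],
    [0,0,0,0,0,0],
    [0,0,0,0,0,0],
    [0,0,0,0,0,0],
    [0,0,0,0,0,0],
    [0,0,0,0,0,0],
    [0,0,0,0,0,0],
  ],
)

```text
clock: 12.92
eef_pos: [552.3, -26.3, 217.6]
ee_rot: [[0.33, 0.944, 0.001], [0.944, -0.33, -0.0], [0.0, 0.001, -1.0]]
contact_force: [-1.3, -0.3, 6.3]
gripper_width: 0.4
grip_force: 2.7
```

Request:
drive_tool(
  moves=[
    [0,0,-0.35,0,0,0],
    [0,0,-0.4,0,0,0],
    [-0.4,-0.06,0,0,0,0],
    [-0.6,0,0,0,0,0],
    [-0.6,0,0,0,0,0],
    [-0.3,0,0.1,0,0,0],
    [0,0,0.4,0,0,0],
    [0,0,0.2,0,0,0],
  ],
)

```text
clock: 13.58
eef_pos: [524.3, -97.9, 217.8]
ee_rot: [[0.332, 0.943, -0.001], [0.943, -0.332, 0.001], [0.0, -0.001, -1.0]]
contact_force: [-0.6, 0.0, 0.5]
gripper_width: 0.399
grip_force: 0.0
```

Request:
drive_tool(
  moves=[
    [0,0,0.1,0,0,0],
    [0,0,0.05,0,0,0],
    [0,0,0,0,0,0],
    [0,0,0,0,0,0],
    [0,0,0,0,0,0],
    [0,0,0,0,0,0],
    [0,0,0,0,0,0],
    [0,0,0,0,0,0],
  ],
)

```text
clock: 14.25
eef_pos: [524.9, -97.1, 213.4]
ee_rot: [[0.33, 0.944, 0.001], [0.944, -0.33, -0.0], [-0.0, 0.001, -1.0]]
contact_force: [0.3, -1.2, 0.3]
gripper_width: 0.398
grip_force: 0.0
```

```bash
cat >> h.py <<'E'
A=np.radians(70.7);U=np.array([np.cos(A),np.sin(A)]);V=np.array([-U[1],U[0]]);C=np.array([557.3,-.6])
def tray():
    s=sense();d=s["eef_pos"][:2]-C;R=s["ee_rot"];print("TCP in tray",np.round([d@U,d@V],1),"tipz",round(s["eef_pos"][2]-172.8,1),"yaw",round(np.degrees(np.arctan2(R[1,0],R[0,0])),2),"F tray",np.round([s["contact_force"][:2]@U,s["contact_force"][:2]@V,s["contact_force"][2]],1),"t",s["clock"])
E
python3 -c "
from h import *
tray()"
```

```text
TCP in tray [-101.8   -1.3] tipz 40.6 yaw 70.74 F tray [-1.  -0.7  0.3] t 14.25
```

Request:
drive_tool(
  moves=[
    [0,0,0.06,0,0,0],
    [0,0,0,0,0,0],
    [0.1,0,0,0,0,0],
    [0.1,0,0,0,0,0],
    [0.05,0,0,0,0,0],
    [0.05,0,0,0,0,0],
    [0.05,0,0,0,0,0],
    [0.05,0,0,0,0,0],
  ],
)

```text
clock: 14.92
eef_pos: [530.2, -81.9, 210.7]
ee_rot: [[0.33, 0.944, 0.0], [0.944, -0.33, -0.0], [-0.0, 0.0, -1.0]]
contact_force: [-0.7, -0.9, 0.1]
gripper_width: 0.399
grip_force: 0.5
```

Request:
drive_tool(
  moves=[
    [0.05,0,0,0,0,0],
    [0.05,0,0,0,0,0],
    [0.05,0,0,0,0,0],
    [0.05,0,0,0,0,0],
    [0.05,0,0,0,0,0],
    [0,0,0,0,0,0],
    [0,0,0,0,0,0],
    [0,0,0,0,0,0],
  ],
)

```text
clock: 15.58
eef_pos: [533.4, -72.5, 210.7]
ee_rot: [[0.33, 0.944, 0.0], [0.944, -0.33, 0.0], [0.0, -0.0, -1.0]]
contact_force: [1.7, 0.0, -1.2]
gripper_width: 0.398
grip_force: 0.0
```

```bash
python3 -c "
from h import *
tray()
T=wristT();np.save('T4.npy',T);cv2.imwrite('pics/w4.png',cv2.resize(get_image('wrist')[:,:,::-1],(768,576)))"
```

```text
TCP in tray [-75.8  -1.2] tipz 37.9 yaw 70.73 F tray [ 0.6 -1.6 -1.2] t 15.5833
```

View pics/w4.png

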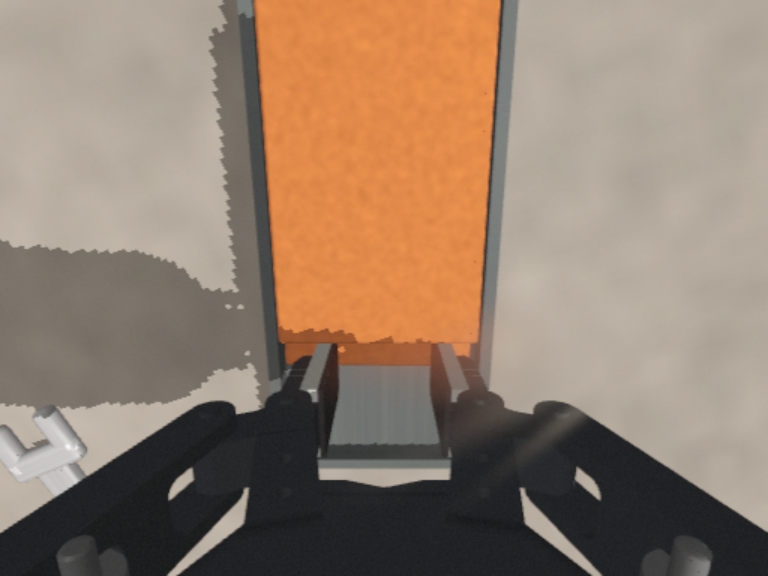

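The view shows tile 4's rear edge at row 343 and the lower stack's rear edge at row 365.

```bash
cat >> h.py <<'E'
def tx(T,pts,z):
    q=ray("wrist",np.array(pts,float)/1.5,z,T)[:,:2]-C;return np.round(np.c_[q@U,q@V],1).tolist()
E
python3 -c "
from h import *
T=np.load('T4.npy')
print(tx(T,[[380,343],[290,343],[475,343]],45),tx(T,[[380,365],[288,365],[474,365]],35))"
```

```text
[[-64.6, -0.4], [-64.7, 31.1], [-64.6, -33.7]] [[-77.9, -0.3], [-78.0, 34.8], [-77.9, -36.2]]
```

Request:
drive_tool(
  moves=[
    [0.055,0,0,0,0,0],
    [0.055,0,0,0,0,0],
    [0.055,0,0,0,0,0],
    [0,0,0,0,0,0],
    [0,0,0,0,0,0],
    [-0.3,0,0,0,0,0],
    [-0.35,0,0,0,0,0],
    [0,0,0.25,0,0,0],
  ],
)

```text
clock: 16.3
eef_pos: [527.3, -93.2, 202.1]
ee_rot: [[0.331, 0.944, 0.003], [0.944, -0.331, -0.002], [-0.001, 0.004, -1.0]]
contact_force: [1.2, -1.3, 0.3]
gripper_width: 0.401
grip_force: 0.0
```

Request:
drive_tool(
  moves=[
    [0,0,0,0,0,0],
    [0,0,0,0,0,0],
    [0,0,0,0,0,0],
    [0.07,0,0,0,0,0],
    [0.07,0,0,0,0,0],
    [0.05,0,0,0,0,0],
    [0.05,0,0,0,0,0],
    [0.05,0,0,0,0,0],
  ],
)

```text
clock: 16.97
eef_pos: [530.9, -79.8, 200.8]
ee_rot: [[0.329, 0.944, 0.0], [0.944, -0.329, -0.001], [-0.001, 0.0, -1.0]]
contact_force: [-1.5, -2.0, 1.2]
gripper_width: 0.397
grip_force: 1.3
```

Request:
drive_tool(
  moves=[
    [0.05,0,0,0,0,0],
    [0.05,0,0,0,0,0],
    [0.05,0,0,0,0,0],
    [0.05,0,0,0,0,0],
    [0.03,0,0,0,0,0],
    [0,0,0,0,0,0],
    [0,0,0,0,0,0],
    [0,0,0,0,0,0],
  ],
)

```text
clock: 17.63
eef_pos: [533.9, -71.2, 200.7]
ee_rot: [[0.33, 0.944, 0.0], [0.944, -0.33, 0.0], [0.0, 0.0, -1.0]]
contact_force: [0.4, -1.5, -0.2]
gripper_width: 0.402
grip_force: 0.4
```

```bash
python3 -c "
from h import *
tray()
T=wristT();np.save('T5.npy',T);cv2.imwrite('pics/w5.png',cv2.resize(get_image('wrist')[:,:,::-1],(768,576)))"
```

```text
TCP in tray [-74.3  -1.3] tipz 27.9 yaw 70.72 F tray [-1.3 -0.9 -0.2] t 17.6333
```

View pics/w5.png

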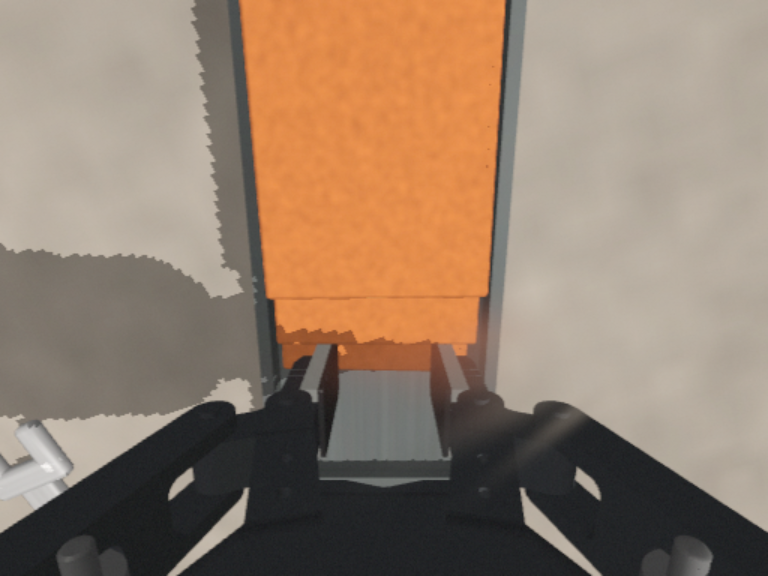

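The rear edges now show at row 297 for tile 4, row 344 for tile 3 and row 371 for tile 2.

```bash
python3 -c "
from h import *
T=np.load('T5.npy')
print(tx(T,[[270,297],[489,297]],45),tx(T,[[275,344],[478,344]],35),tx(T,[[280,371],[467,371]],25))"
```

```text
[[-43.4, 33.9], [-43.3, -34.9]] [[-63.6, 36.3], [-63.5, -34.8]] [[-79.0, 38.0], [-78.9, -33.7]]
```

Request:
drive_tool(
  moves=[
    [0.055,0,0,0,0,0],
    [0.055,0,0,0,0,0],
    [0,0,0,0,0,0],
    [0,0,0,0,0,0],
    [0,0,0,0,0,0],
    [-0.3,0,0,0,0,0],
    [-0.35,0,0,0,0,0],
    [0,0,0.25,0,0,0],
  ],
)

```text
clock: 18.35
eef_pos: [527.0, -93.8, 191.9]
ee_rot: [[0.331, 0.944, 0.003], [0.944, -0.331, -0.002], [-0.001, 0.003, -1.0]]
contact_force: [0.1, 0.2, 0.0]
gripper_width: 0.396
grip_force: 0.0
```

Request:
drive_tool(
  moves=[
    [0,0,0,0,0,0],
    [0,0,0,0,0,0],
    [0,0,0,0,0,0],
    [0.07,0,0,0,0,0],
    [0.07,0,0,0,0,0],
    [0.05,0,0,0,0,0],
    [0.05,0,0,0,0,0],
    [0.05,0,0,0,0,0],
  ],
)

```text
clock: 19.02
eef_pos: [530.7, -80.7, 190.8]
ee_rot: [[0.329, 0.944, 0.0], [0.944, -0.329, -0.001], [-0.001, 0.0, -1.0]]
contact_force: [-0.1, -3.3, 1.0]
gripper_width: 0.397
grip_force: 1.7
```

Request:
drive_tool(
  moves=[
    [0.05,0,0,0,0,0],
    [0.05,0,0,0,0,0],
    [0.05,0,0,0,0,0],
    [0.05,0,0,0,0,0],
    [0.05,0,0,0,0,0],
    [0.03,0,0,0,0,0],
    [0,0,0,0,0,0],
    [0,0,0,0,0,0],
  ],
)

```text
clock: 19.68
eef_pos: [534.3, -70.0, 190.8]
ee_rot: [[0.33, 0.944, 0.0], [0.944, -0.33, 0.0], [0.0, 0.0, -1.0]]
contact_force: [-1.1, -2.4, 1.6]
gripper_width: 0.399
grip_force: 1.2
```

```bash
python3 -c "
from h import *
tray()
T=wristT();np.save('T6.npy',T);cv2.imwrite('pics/w6.png',cv2.resize(get_image('wrist')[:,:,::-1],(768,576)))"
```

```text
TCP in tray [-73.1  -1.3] tipz 18.0 yaw 70.73 F tray [-2.6  0.2  1.6] t 19.6833
```

View pics/w6.png

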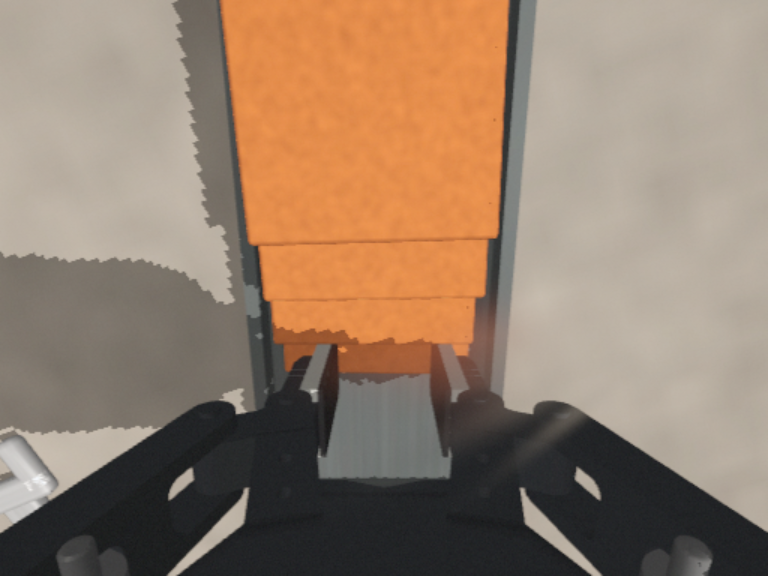

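Rear edges: tile 4 at row 244/237, tile 3 at 300/295, tile 2 at 344 and tile 1 at 374.

```bash
python3 -c "
from h import *
T=np.load('T6.npy')
for p,z in [([[249,244],[497,237]],45),([[262,300],[485,296]],35),([[273,344],[473,344]],25),([[283,374],[468,374]],15)]:
    a=np.array(tx(T,p,z));print(a.tolist(),a.mean(0),np.arctan2(*(a[1]-a[0])))"
```

```text
[[-23.7, 35.8], [-21.7, -33.3]] [-22.7    1.25] 3.1126571717648632
[[-43.2, 36.6], [-41.8, -33.6]] [-42.5   1.5] 3.121652276955534
[[-62.4, 37.0], [-62.3, -33.1]] [-62.35   1.95] 3.1401661210339187
[[-79.1, 36.9], [-79.0, -34.2]] [-79.05   1.35] 3.140186184756298
```

Request:
drive_tool(
  moves=[
    [0.05,0,0,0,0,0],
    [0.035,0,0,0,0,0],
    [0,0,0,0,0,0],
    [0,0,0,0,0,0],
    [0,0,0,0,0,0],
    [-0.2,0,0,0,0,0],
    [-0.4,0,0,0,0,0],
    [0,0,-0.4,0,0,0],
  ],
)

```text
clock: 20.4
eef_pos: [525.6, -90.5, 204.1]
ee_rot: [[0.331, 0.944, -0.006], [0.944, -0.331, 0.002], [0.0, -0.006, -1.0]]
contact_force: [0.1, -0.2, -0.2]
gripper_width: 0.397
grip_force: 0.0
```

Request:
drive_tool(
  moves=[
    [0,0,-0.8,0,0,0],
    [0,0,-0.8,0,0,0],
    [0,0,-0.8,0,0,0],
    [0,0,-0.8,0,0,0],
    [0,0,-0.2,0,0,0],
    [0,0,0,0,0,0],
    [0,0,0,0,0,0],
    [0,0,0,0,0,0],
  ],
)

```text
clock: 21.07
eef_pos: [526.8, -89.4, 340.8]
ee_rot: [[0.33, 0.944, -0.003], [0.944, -0.33, 0.002], [0.0, -0.003, -1.0]]
contact_force: [-0.5, -0.8, -0.5]
gripper_width: 0.401
grip_force: 0.0
```

```bash
python3 -c "
from h import *
tray()
T=wristT();np.save('T7.npy',T);w=cv2.resize(get_image('wrist')[:,:,::-1],(768,576))[:360]
s=cv2.resize(get_image('scene')[150:310,60:400,::-1],(510,240))
o=np.zeros((600,768,3),np.uint8);o[:360]=w;o[360:,:510]=s;cv2.imwrite('pics/f.png',o)"
```

```text
TCP in tray [-93.9  -0.5] tipz 168.0 yaw 70.73 F tray [-0.9  0.2 -0.5] t 21.0667
```

View pics/f.png

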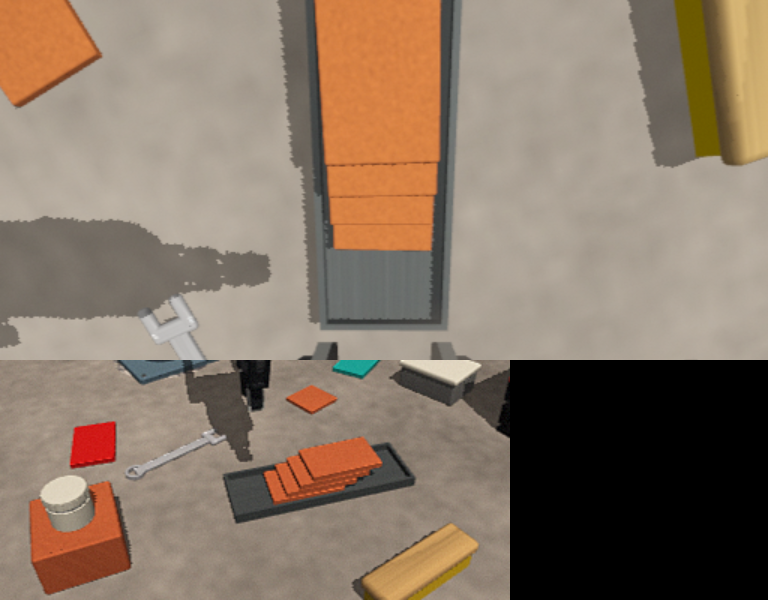

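The fan looks even, with rear edges at rows 163, 196, 225 and 250. The tin stands upright on the brick, so I'll check its position and the tile spacings.

```bash
python3 -c "
from h import *
T=np.load('T7.npy')
for p,z in [([[326,164],[439,162]],45),([[329,196],[437,195]],35),([[332,225],[434,224]],25),([[334,250],[432,250]],15)]:
    a=np.array(tx(T,p,z));print(a.tolist(),a.mean(0))
print('tin top',ray('scene',[[60+67*2/3,150+129*2/3]],113))
print(proj('scene',[[481,-338,113],[481,-338,65]]),'brick corners',[(60+x*2/3,150+(y-360)*2/3) for x,y in((31,513),(45,553),(128,540),(113,484))])"
```

```text
[[-20.3, 35.3], [-19.1, -33.5]] [-19.7   0.9]
[[-39.9, 35.5], [-39.2, -34.2]] [-39.55   0.65]
[[-59.7, 35.4], [-59.0, -34.0]] [-59.35   0.7 ]
[[-78.8, 35.8], [-78.7, -34.4]] [-78.75   0.7 ]
tin top [[ 483.38803515 -332.58529987  113.        ]]
[[101.28526996 236.47630878]
 [107.98449092 255.34595712]] brick corners [(80.66666666666667, 252.0), (90.0, 278.66666666666663), (145.33333333333331, 270.0), (135.33333333333331, 232.66666666666669)]
```

```bash
python3 -c "
from bench import *
print(finish_job())"
```

```text
the job is handed in; nothing more can be done
None
```

The job is handed in, though no verdict came back: the tin stands upright on the half brick about 5 mm from its centre, and the four tiles lie in order, each about 20 mm past the one below and square with the tray.

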